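# Build the specimen stack of a thermal conductivity cell

### The job

Set up the conductivity cell: lift the heater plate straight up off its two guide pins, keeping it level, and lay it on the cork mat. Then stack on the cell's copper block, centred one on another, a brass meter bar, the solid dark specimen disc and the other brass meter bar, so that the specimen is between the two bars, and gently lower the heater plate back over both pins until it rests on the stack. Leave the open steel ring and the other small things where they are.

Things in the scene. Friction and masses are not known exactly. Their poses are not given: they have to be found in the camera images.
- cell_base: Fixed conductivity cell: grey base 130 (x) x 90 (y) mm, top at z = 10 mm; in the middle a round copper block, diameter 60 mm, flat top at z = 24 mm (two low hose tails stick out of it to +y and -y); two upright steel guide pins at x = +52 and -52 mm, y = 0: 8 mm thick, tips at z = 98 mm, the top 14 mm tapering to 2.4 mm. Origin: centre of the underside, on the worktop; z up.
- cork_mat: A plain brown cork mat, fixed to the worktop, 140 (x) x 100 (y) x 8 mm thick. Origin: centre of its underside, on the worktop; top at z = 8 mm. Parking place of the heater plate.
- heater_plate: Heater plate, 0.4 kg: aluminium 130 (x) x 64 (y) x 10 mm, flat below, holes 10.5 mm wide at x = -52 and +52 mm for the pins (fits either way round). On top a dark round housing to z = 16 mm and a black bridge handle in the middle, the place to grip: bar 62 mm long (x), 14 mm wide (y), z = 30 to 46 mm. Origin: centre of the underside; z up. Starts on the pins, lying on the copper block.
- meter_bar_a: A brass meter bar: solid upright cylinder, diameter 50 mm, 18 mm high, 0.28 kg, with a small dark hole in the middle of its top. Origin: centre of its underside; z up. Interchangeable with meter_bar_b.
- meter_bar_b: The other brass meter bar, just like meter_bar_a (diameter 50 mm, 18 mm high).
- specimen: The specimen: solid flat dark graphite disc, diameter 56 mm, 12 mm thick, 55 g. Origin: centre of its underside; z up.
- sample_ring: Bystander: open steel sample ring for powders, 56 mm outside, 36 mm hole, 12 mm high. Not used in this job. Origin: centre of its underside.
- crucible: Bystander: white porcelain crucible (open cup), diameter 40 mm, 30 mm high. Origin: centre of its underside.
- vial: Bystander: clear sample vial with a white cap, diameter 27 mm, 59 mm high. Origin: centre of its underside.
- weight: Bystander: pale knobbed calibration weight, diameter 22 mm, 31 mm high. Origin: centre of its underside. (A dark red rubber stopper, 32 mm across, 28 mm high, stands near by too.)
Mind the look-alikes: they are no part of the job. What is shaped like the meter_bar_b but pink is not meant.

How it is judged:
By the outcome, as a careful person would: the job done as asked, in the order asked, and still so for the second after the job is handed in, with the robot touching nothing.
It also fails if it takes over 120 s, if anything falls off the work surface, if the arm or the gripper's body presses on something with over 40 N, if the wrist force passes 120 N, or if a joint passes its speed limit or range.

### The arm

A 7-joint arm with a two-finger parallel gripper is mounted at the origin on a cart in front of the work surface, level with it; the furniture and walls round the work are solid. World frame = base frame: x ahead of the robot, y to its left, z up, the work surface at z = 0. Lengths are in m, angles in rad, forces in N, time in s.
With the tool pointing down it reaches from about 0.4 to 0.9 m from the base axis. Payload 5.5 kg.
Tool frame: the origin (TCP) lies midway between the tips of the shut fingers; the grasp point (between the pads) lies 19 mm behind it (manip.grip_depth is the distance from the TCP to the grasp point, in m); z points along the fingers, x is the direction in which the jaws open and shut, and the axes are right-handed (so a half turn about z gives the same grasp; the last joint's range is limited). The gripper opens to 92 mm and grips with 3 to 60 N. Pads are 19 mm wide; open, the fingers measure 130 mm over their backs; the gripper's body (75 mm by 190 mm) begins 47 mm behind the grasp point.
Start: joints at [-0.954, 0.501, -0.427, 1.55, 0.221, 1.138, -0.21], TCP at [0.225, 0.61, 0.206] pointing down, gripper open.
Joint ranges: [-2.88, 2.88], [-0.31, 2.03], [-1.54, 1.56], [0.2, 2.42], [-1.41, 4.55], [0.19, 2.02], [-2.57, 2.57]. Speed limits (rad/s): [2.57, 2.57, 3.14, 3.14, 3.14, 3.14, 3.14].

### API

Orientations are given as a unit quaternion [x, y, z, w].
In Python, from bench import manip, effector, viewer gives the robot as it stands. Calls block until the motion is done:
- manip.move_pose(position, orientation): joint-space move of the TCP to a pose.
- manip.servo_line(position, ori=None, vel=0.15): straight line of the TCP; ori=None keeps the orientation; vel is the mean speed in m/s.
- manip.movej(angles): joint-space move.
- effector.open_jaws() and effector.close(f_grip=None): open the fingers fully, or close them until they stop; f_grip is the grip in N (None keeps the last).
- manip.sleep(seconds).
- manip.solve_ik(position, orientation): joint angles nearest the present ones, or None.
- viewer.get_image(name): name is "scene" or "top" or "wrist"; returns the picture (384x512x3 uint8, red, green, blue); there is no depth.
- viewer.get_calibration(name): a dict with "vfov" (degrees; the focal length in pixels is half the picture's height over the tangent of half this angle, whatever the lens; pixels are square), "cx", "cy" (the principal point, pixels), "dist_coeffs" ([k1, k2, p1, p2, k3] as OpenCV has them; the pictures are not rectified), "eye" and "attitude" of the camera in the world. Camera axes: x right, y down, z forward; pixel columns grow to the right and rows downward; lengths in m; the calibration is good to about 2 mm. A picture is of the moment at which its call begins: read the wrist's pose just before it. get_calibration takes no time and is no camera call; for the wrist camera it gives the pose at the moment of the call.
A pose or a line that the arm cannot do raises manip.PlanningError and nothing moves.
- manip.hand_in(): hands the job in, once; it reports no verdict.
Readings, each from a call of its own:
- manip.current_clock(): time.
- manip.current_q(): joint angles.
- manip.current_joint_velocities(): joint speeds.
- manip.current_tau(): joint torques, N m.
- manip.current_tool_pos(): TCP position.
- manip.current_tcp_rot(): TCP orientation.
- manip.current_force(): force on the tool from outside, world axes, zero at the start.
- manip.current_wrist_torque(): the same for the moment, N m.
- manip.current_finger_gap(): finger opening in m.
Only numpy, scipy, OpenCV 4.12 (cv2) and the standard library are available. Lean on these libraries where they do the work, as an engineer would, in place of code of your own. Each camera call takes 0.05 s, during which the arm holds its last target. There are 200 camera calls.

## Working session

There is one attempt and no reset: what is moved stays moved. The work goes in short steps, each a Python script; the robot and the scene stay as the last script left them, time stands still between calls to the robot, and variables do not carry over. Pictures are saved under pics/ and viewed, about 12 in all and at most 16, crops included, and the job is handed in when it is done.

```bash
mkdir -p pics; ls; python3 - <<'E'
from bench import manip, effector, viewer
import cv2
for n in ("scene","top"):
    im=viewer.get_image(n); cv2.imwrite(f"pics/{n}0.png",cv2.resize(im[:,:,::-1],(800,600),interpolation=cv2.INTER_CUBIC)); cv2.imwrite(f"pics/{n}0_raw.png",im[:,:,::-1])
    print(n,viewer.get_calibration(n))
print(viewer.get_calibration("wrist"))
print(manip.current_tcp_rot(),manip.grip_depth,manip.current_clock())
E
```

```text
pics
scene {'vfov': 50.56343636834358, 'cx': 260.3464721445425, 'cy': 195.1340009854275, 'dist_coeffs': array([-0.00991084,  0.        ,  0.        ,  0.        ,  0.        ]), 'eye': array([-0.35812048,  0.63828366,  0.87327284]), 'attitude': array([-0.41547192,  0.79179219, -0.39746829,  0.20607562])}
top {'vfov': 53.001546714313314, 'cx': 251.60768208189398, 'cy': 194.37340335812132, 'dist_coeffs': array([-0.04192258,  0.        ,  0.        ,  0.        ,  0.        ]), 'eye': array([ 2.88739813e-01, -4.34009947e-04,  1.24763401e+00]), 'attitude': array([-0.7039964 ,  0.70431905, -0.05530818,  0.07255855])}
{'vfov': 58.2602754186532, 'cx': 255.4607738671291, 'cy': 196.1285464489278, 'dist_coeffs': array([-0.04982966,  0.        ,  0.        ,  0.        ,  0.        ]), 'eye': array([0.15549953, 0.63631532, 0.38439806]), 'attitude': array([0.81187646, 0.56657296, 0.0802743 , 0.11579176])}
[ 8.20490515e-01  5.71659462e-01 -7.43323194e-04  4.69964285e-04] 0.0188 0.1
```

View pics/top0.png

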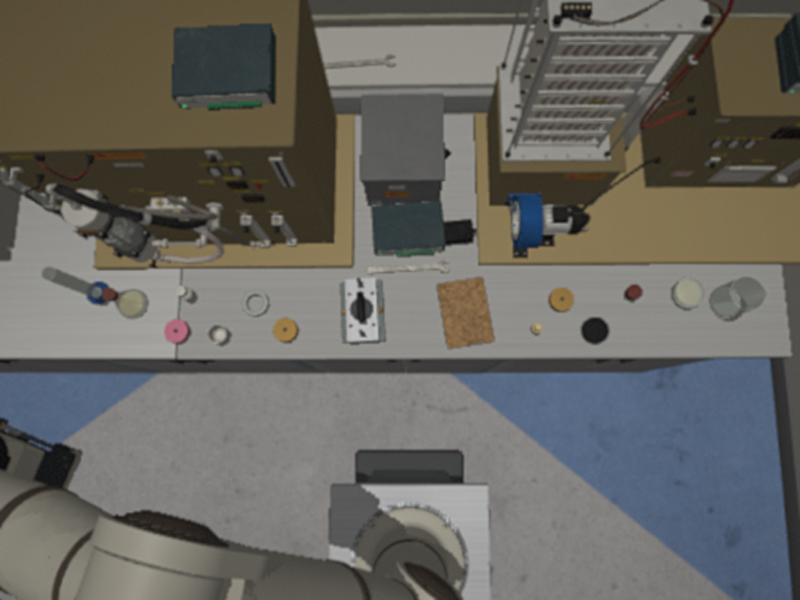

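View pics/scene0.png

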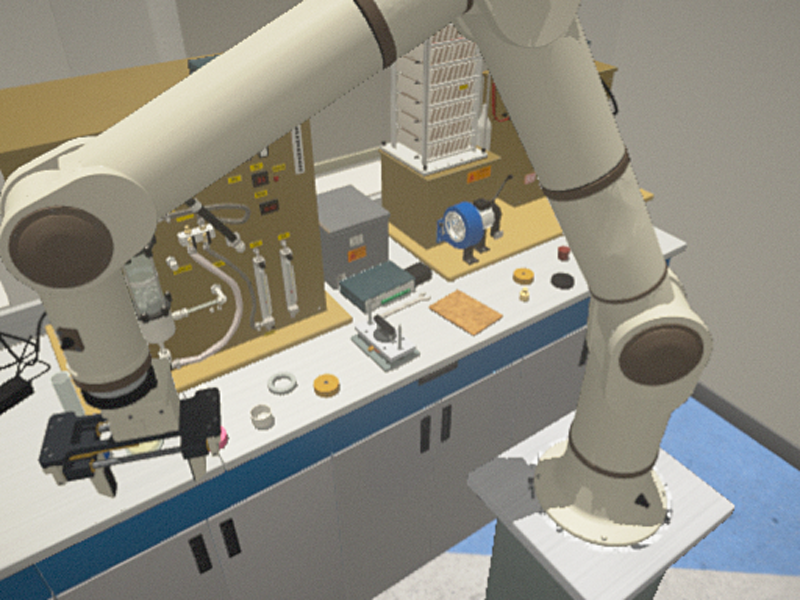

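Top view (800x600 px): the heater plate on the cell is at (361,310) and the cork mat at (466,312). Candidates:
- **Meter bars:** brass (285,329) and brass (561,299). The disc at (176,330) has the same shape but is pink, so it is not meant.
- **Specimen:** the dark disc at (595,330) looks solid. The ring at (256,303) is open, and the stopper at (634,292) is red and small.

Next I'll measure these and confirm them in one enlarged crop.

```bash
cat > h.py <<'E'
from bench import manip, effector, viewer
import numpy as np, cv2
from scipy.spatial.transform import Rotation as R
def K(c,h=384):
    f=h/2/np.tan(np.radians(c["vfov"])/2); return np.array([[f,0,c["cx"]],[0,f,c["cy"]],[0,0,1]])
def px2w(c,uv,z):
    p=cv2.undistortPoints(np.array(uv,float).reshape(-1,1,2),K(c),c["dist_coeffs"]).reshape(-1,2)
    d=R.from_quat(c["attitude"]).apply(np.c_[p,np.ones(len(p))]); e=np.array(c["eye"])
    return e+d*((z-e[2])/d[:,2])[:,None]
def w2px(c,P):
    r=R.from_quat(c["attitude"]).inv(); rv=r.as_rotvec(); t=-r.apply(c["eye"])
    return cv2.projectPoints(np.array(P,float).reshape(-1,1,3),rv,t,K(c),c["dist_coeffs"])[0].reshape(-1,2)
def down(yaw):  # tool z down, tool x (jaw axis) at yaw in world
    return (R.from_euler("z",yaw)*R.from_euler("x",np.pi)).as_quat()
E
python3 - <<'E'
from h import *
im=cv2.imread("pics/top0_raw.png"); c=viewer.get_calibration("top")
s=512/800
hsv=cv2.cvtColor(im,cv2.COLOR_BGR2HSV)
def seg(name,x,y,z,mask,r=16):
    u,v=int(x*s),int(y*s); m=np.zeros_like(mask); m[v-r:v+r,u-r:u+r]=mask[v-r:v+r,u-r:u+r]
    n,l,st,ce=cv2.connectedComponentsWithStats(m.astype(np.uint8)); k=1+np.argmax(st[1:,4])
    rect=cv2.minAreaRect(np.argwhere(l==k)[:,::-1].astype(np.float32))
    W=px2w(c,cv2.boxPoints(rect),z)
    print(name,st[k],px2w(c,[ce[k]],z).round(4),"box",W[:,:2].round(3).tolist())
H,S,V=[hsv[...,i].astype(int) for i in range(3)]
br=(H>8)&(H<25)&(S>100)
seg("barL",285,329,.014,br); seg("barR",561,299,.014,br); seg("mat",466,312,.008,br,28)
seg("spec",595,330,.009,V<70)
seg("plate",361,310,.034,(V>150)&(S<40)&(np.arange(512)[None]>=218),26)
crop=lambda a,b,w,h:cv2.resize(im[b:b+h,a:a+w],(400,300),interpolation=cv2.INTER_CUBIC)
cv2.imwrite("pics/crop1.png",np.vstack([np.hstack([crop(100,170,100,75),crop(195,170,60,45)]),np.hstack([crop(270,165,100,75),crop(330,170,100,75)])]))
print("corners",px2w(c,[[100,228],[400,228],[100,172],[400,172]],0).round(3).tolist())
E
```

```text
barL [175 204  15  15 172] [[0.4608 0.2555 0.014 ]] box [[0.462, 0.288], [0.493, 0.257], [0.46, 0.224], [0.429, 0.254]]
barR [352 184  15  15 173] [[ 0.524  -0.3188  0.014 ]] box [[0.548, -0.298], [0.548, -0.343], [0.502, -0.341], [0.502, -0.295]]
mat [ 280  178   36   44 1170] [[ 0.4976 -0.1192  0.008 ]] box [[0.557, -0.063], [0.573, -0.157], [0.44, -0.175], [0.425, -0.083]]
spec [372 204  17  16 216] [[ 0.4591 -0.3861  0.009 ]] box [[0.483, -0.361], [0.483, -0.413], [0.434, -0.41], [0.434, -0.358]]
plate [220 177  22  41 519] [[0.5008 0.0958 0.034 ]] box [[0.568, 0.132], [0.57, 0.067], [0.438, 0.062], [0.436, 0.125]]
corners [[0.406, 0.53, 0.0], [0.405, -0.45, 0.0], [0.596, 0.544, 0.0], [0.591, -0.462, 0.0]]
```

View pics/crop1.png

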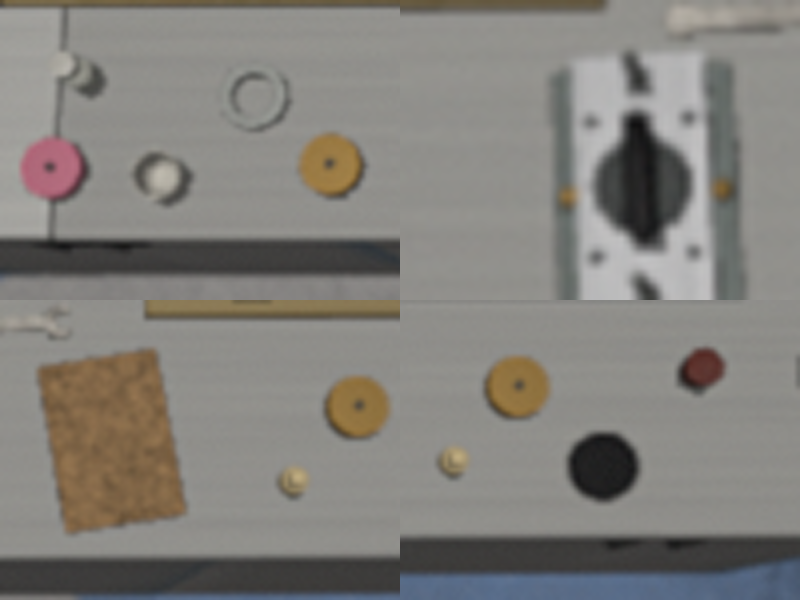

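The crop confirms all four: both brass bars have a dark hole in the top, the black disc is solid, the ring is open, and the pink disc is excluded. I'll move above the plate and look from close by.

```bash
cat >> h.py <<'E'
def shot(name):
    c=viewer.get_calibration("wrist"); im=viewer.get_image("wrist")[:,:,::-1].copy(); cv2.imwrite(f"pics/{name}_raw.png",im)
    import pickle; pickle.dump(c,open(f"pics/{name}.pkl","wb"))
    cv2.imwrite(f"pics/{name}.png",cv2.resize(im,(800,600),interpolation=cv2.INTER_CUBIC)); return c,im
E
python3 - <<'E'
from h import *
yaw=np.radians(92.5)
manip.move_pose([.50,.096,.22],down(yaw))
print(manip.current_clock(),manip.current_tool_pos(),manip.current_q().round(2))
c,im=shot("w1"); print(c["eye"])
print("plate ctr handle px",w2px(c,[[.50,.096,.07],[.552,.098,.098],[.448,.094,.098]])*800/512)
E
```

```text
2.1917 [0.49994775 0.09715554 0.22002471] [-0.05  0.21 -0.22  1.89  0.05  1.05  1.32]
[0.42573315 0.09451349 0.39974411]
plate ctr handle px [[395.35944607 273.17785043]
 [394.573159   367.58479239]
 [395.66823255 192.11727105]]
```

View pics/w1.png

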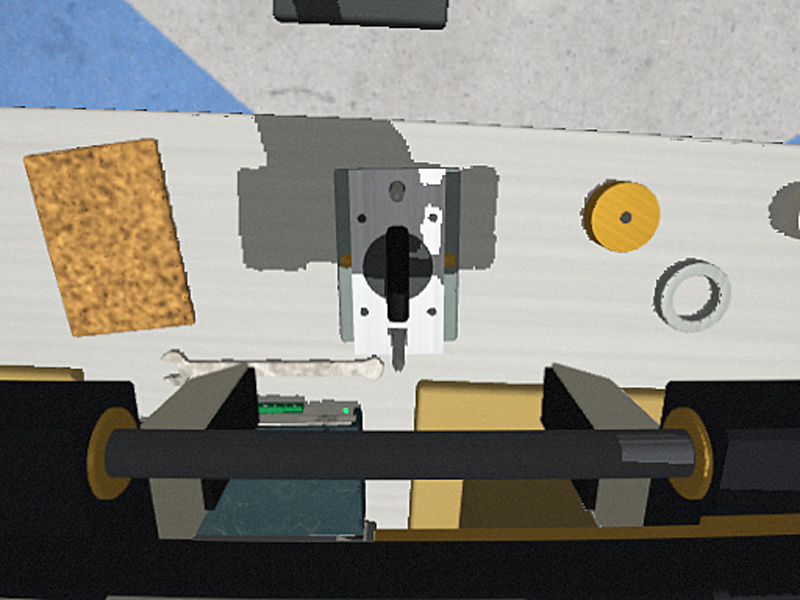

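The wrist view (800x600 px) shows the handle bar centred at (397,273), within 2 px of where I predicted it. It stands vertical in the image, so the yaw estimate is good. Mat corners are at (24,157), (155,139), (194,322) and (75,336). I'll grip the handle and lift.

```bash
python3 - <<'E'
from h import *
import pickle
c=pickle.load(open("pics/w1.pkl","rb")); s=512/800
print("handle",px2w(c,np.array([[397,273]])*s,.07),"ends",px2w(c,np.array([[397,228],[397,320]])*s,.07).round(4).tolist())
m=px2w(c,np.array([[24,157],[155,139],[194,322],[75,336]])*s,.008); print("mat",m.round(4).tolist(),m.mean(0))
a=m[3]-m[0]+m[2]-m[1]; print("matyaw",np.degrees(np.arctan2(a[1],a[0])))
q=down(np.radians(92.5)); x,y=.500,.0972
manip.servo_line([x,y,.075],q,.12); manip.servo_line([x,y,.044],q,.06)
effector.close(40); print("gap",manip.current_finger_gap(),manip.current_tool_pos(),manip.current_force())
manip.servo_line([x,y,.070],q,.05); print(manip.current_force(),manip.current_wrist_torque(),manip.current_finger_gap())
manip.servo_line([x,y,.150],q,.08); print(manip.current_force(),manip.current_tool_pos(),manip.current_clock())
shot("w2")
E
```

```text
handle [[0.49983847 0.097022   0.07      ]] ends [[0.4716, 0.0957, 0.07], [0.5307, 0.0984, 0.07]]
mat [[0.4401, -0.1749, 0.008], [0.4248, -0.0773, 0.008], [0.5594, -0.0569, 0.008], [0.5755, -0.1527, 0.008]] [ 0.49992949 -0.11543003  0.008     ]
matyaw 8.98722605995163
gap 0.013223957469914187 [0.4998767  0.09673778 0.04390512] [ 0.00804559 -2.37418055 -0.24550992]
[-0.27129922 -0.64601412 -2.96636588] [-0.06849041 -0.00235366  0.04852492] 0.013851339523930927
[-0.28015196  0.46302674 -4.82534625] [0.4994686  0.09707254 0.1494061 ] 7.2833
```

View pics/w2.png

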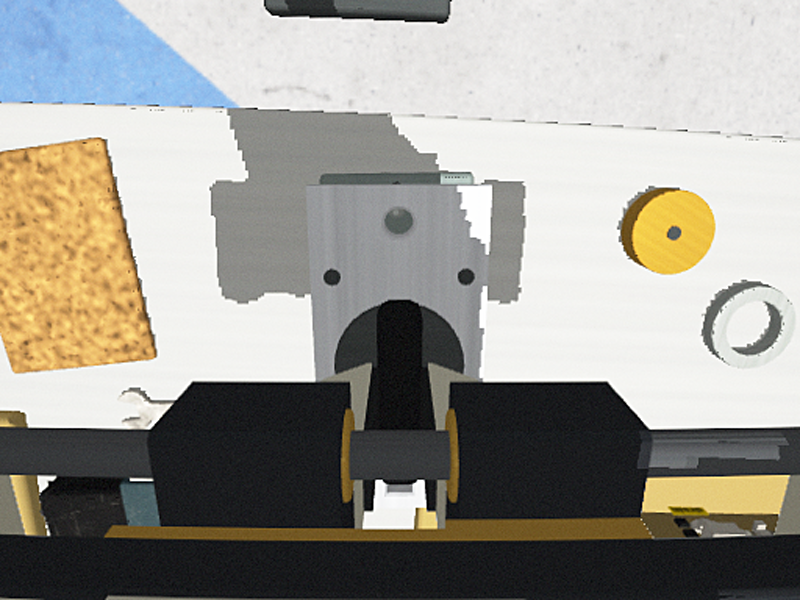

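The plate is off the pins and level, square to the fingers, with its near hole visible at (398,220). Next is parking it on the mat, then going over the right-hand bar and specimen for a look.

```bash
python3 - <<'E'
from h import *
q=down(np.radians(98.5)); x,y=.4995,-.117
manip.servo_line([x,y,.150],q,.15); manip.servo_line([x,y,.045],q,.1); manip.servo_line([x,y,.0285],q,.02)
print(manip.current_force(),manip.current_tool_pos()); effector.open_jaws(); print(manip.current_tool_pos(),manip.current_tcp_rot())
manip.servo_line([x,y,.16],q,.12)
manip.move_pose([.49,-.345,.16],down(np.radians(92.5)))
print(manip.current_clock(),manip.current_tool_pos())
c,im=shot("w3"); print(w2px(c,[[.524,-.3188,.018],[.4591,-.3861,.012]])*800/512)
E
```

```text
[ 0.54905144 -0.24188813 -3.22355454] [ 0.49960316 -0.11700331  0.02855599]
[ 0.49948044 -0.1169654   0.02846489] [ 6.52759776e-01  7.57564964e-01 -5.08545419e-06 -2.62549127e-05]
14.5417 [ 0.49069804 -0.34244074  0.15945491]
[[431.85769158 329.63331434]
 [327.20573858 220.05380221]]
```

View pics/w3.png

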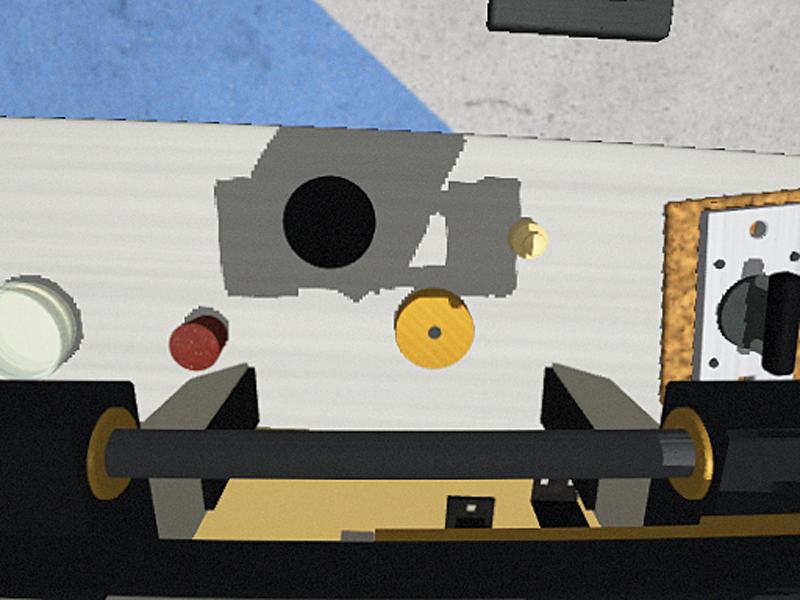

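The wrist view shows the bar's top centred at (435,330), the specimen at (329.5,222), and the heater plate lying on the mat at right. I'll pick the bar and look at the bare cell.

```bash
python3 - <<'E'
from h import *
import pickle
c=pickle.load(open("pics/w3.pkl","rb")); s=512/800
b=px2w(c,np.array([[435,330.]])*s,.018)[0]; sp=px2w(c,np.array([[329.5,222.]])*s,.012)[0]; print(b,sp)
q=down(np.radians(92.5))
manip.servo_line([b[0],b[1],.05],q,.2); manip.servo_line([b[0],b[1],.0035],q,.08)
effector.close(30); print("gap",manip.current_finger_gap(),manip.current_force())
manip.servo_line([b[0],b[1],.16],q,.15); print("gap",manip.current_finger_gap(),manip.current_force())
manip.move_pose([.47,.097,.19],q); print(manip.current_tool_pos(),manip.current_clock())
c,im=shot("w4"); print(w2px(c,[[.552,.0993,.098],[.448,.0947,.098],[.5,.097,.024]])*800/512)
E
```

```text
[ 0.52415196 -0.31680655  0.018     ] [ 0.46021514 -0.38469429  0.012     ]
gap 0.00013431705162344007 [ 0.17773244  0.19836306 -0.31314842]
gap 5.54204360286884e-05 [-0.1699837  -0.42636672  0.24039686]
[0.4705387  0.0957309  0.18987452] 20.2417
[[397.31713711 436.4770448 ]
 [396.89776317 255.15396482]
 [397.48056261 311.02252445]]
```

View pics/w4.png

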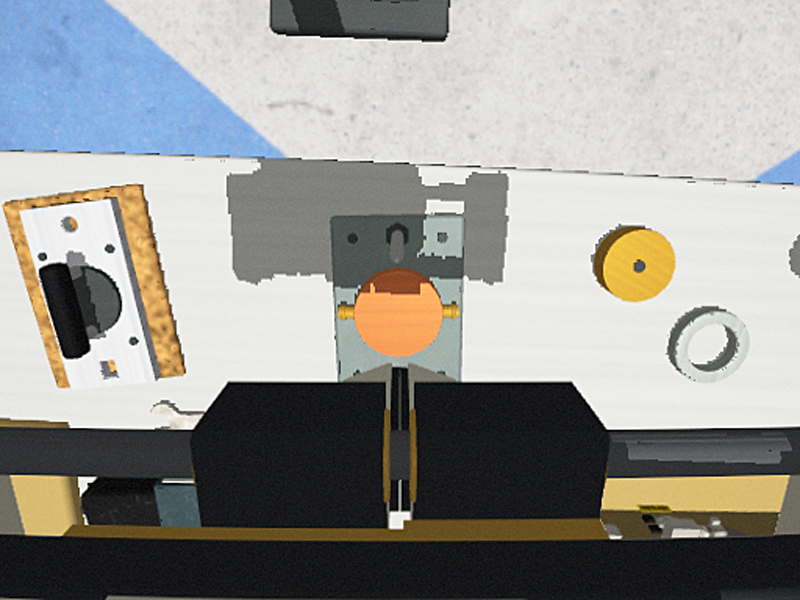

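The grip missed: the gap reads 0, so no bar is held. The copper block is centred at (398,312) against a predicted (397.5,311), so the cell centre is confirmed at about (0.500,0.097). I'll go back and see what became of the bar.

```bash
python3 - <<'E'
from h import *
effector.open_jaws()
manip.move_pose([.49,-.345,.16],down(np.radians(92.5))); manip.sleep(.2)
print(manip.current_clock(),manip.current_tool_pos())
c,im=shot("w5"); print(w2px(c,[[.524,-.3168,.018],[.4602,-.3847,.012]])*800/512)
E
```

```text
23.575 [ 0.49078746 -0.34371927  0.16016539]
[[437.40949809 329.23797802]
 [332.18249214 221.61841567]]
```

View pics/w5.png

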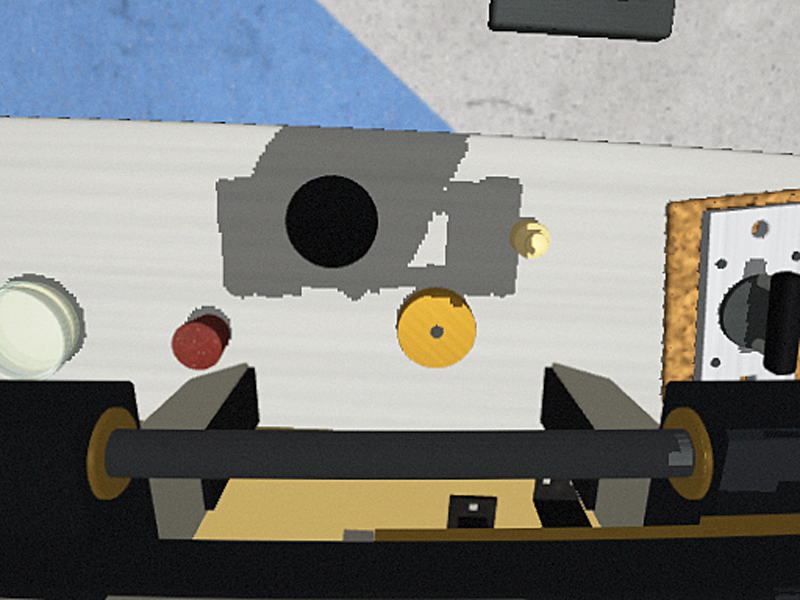

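The bar hasn't moved: its top is still centred at (437,329). I'll repeat the approach, reading the pose at every step before closing.

```bash
python3 - <<'E'
from h import *
q=down(np.radians(92.5)); b=[.5240,-.3168]
for z,v in((.05,.2),(.0035,.06)):
    manip.servo_line([*b,z],q,v); print(manip.current_tool_pos(),manip.current_finger_gap(),manip.current_force(),manip.current_clock())
manip.sleep(.2); print(manip.current_tool_pos(),manip.current_tcp_rot())
c,im=shot("w6"); print(w2px(c,[[*b,.018]])*800/512)
E
```

```text
[ 0.5242083  -0.31769203  0.05075303] 0.09194356398598995 [-0.13873084 -0.76396147  0.32100916] 24.3667
[ 0.52430486 -0.31693933  0.00370325] 0.09197960090460129 [ 0.33442029 -0.90181747  0.63818831] 25.2917
[ 0.52431692 -0.31698904  0.00396418] [6.91526472e-01 7.22351007e-01 1.07153442e-04 3.87286226e-04]
[[396.67461477 380.29672204]]
```

View pics/w6.png

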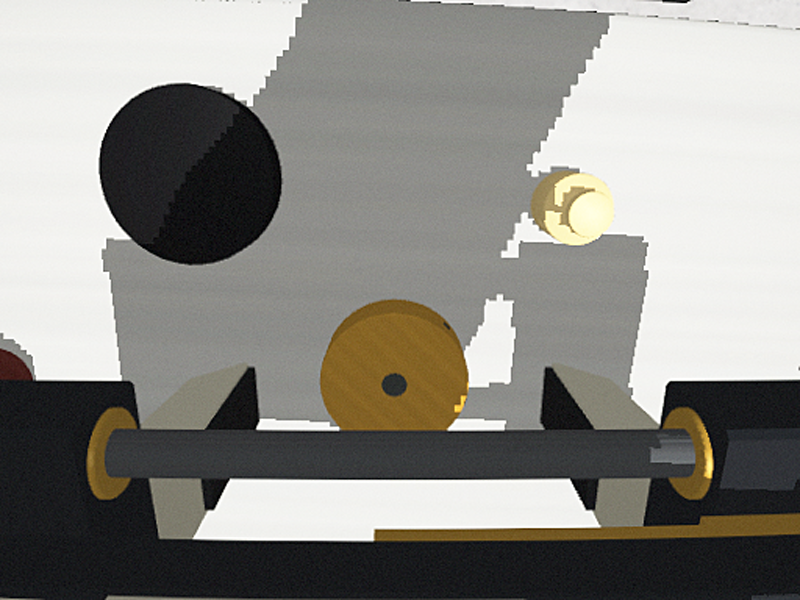

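Everything looks aligned: the bar's hole is at (394,385), between the fingers. I'll close here and watch.

```bash
python3 - <<'E'
from h import *
c=viewer.get_calibration("wrist"); p=np.array(manip.current_tool_pos())
print("tcp px",w2px(c,[p])*800/512, "bar hole w",px2w(c,np.array([[394,385.]])*.64,.018))
effector.close(30); print(manip.current_finger_gap(),manip.current_tool_pos(),manip.current_force())
manip.sleep(.3); print(manip.current_finger_gap()); shot("w7")
E
```

```text
tcp px [[396.26220364 365.12938451]] bar hole w [[ 0.52566763 -0.31758463  0.018     ]]
0.0005473205921408628 [ 0.52399831 -0.31679751  0.00349327] [ 0.60128012 -0.28042239  0.28469101]
0.0003806344432200468
```

View pics/w7.png

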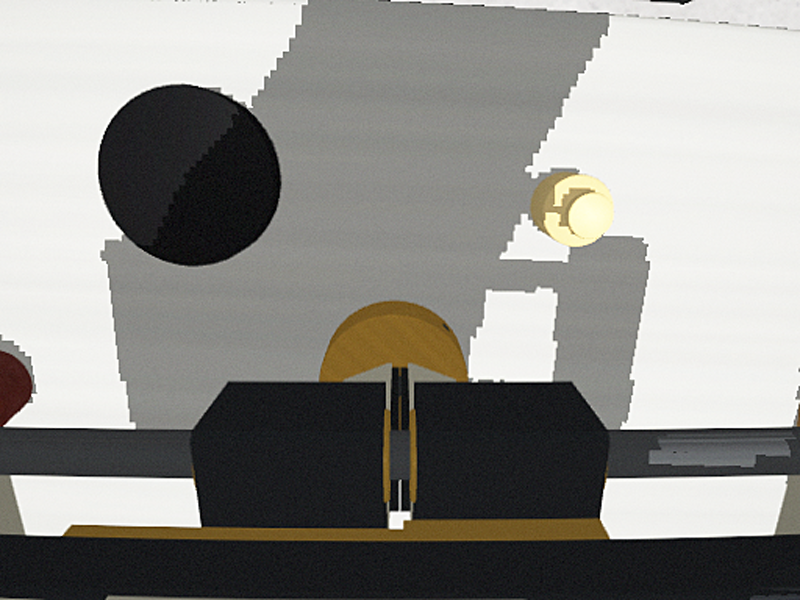

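The fingers closed above the bar and hide its top, which is untouched. That puts the real fingertips well above the reported TCP height, consistent with the tip depth of about 0.17 m I get from their image spacing. I'll find the offset with a gentle touch probe on the bar's top, which is at z = 18 mm.

```bash
python3 - <<'E'
from h import *
q=down(np.radians(92.5)); x,y=.524,-.3168
f0=np.array(manip.current_force()); z=.0035
while z>-.03:
    z-=.0015; manip.servo_line([x,y,z],q,.02); f=np.array(manip.current_force())-f0
    if abs(f[2])>2.5: break
print(z,manip.current_tool_pos(),f,manip.current_clock())
manip.servo_line([x,y,z+.01],q,.05)
E
```

```text
-0.004 [ 0.52408079 -0.31683281 -0.00276049] [-3.24560232  2.10994314 10.84331342] 28.5833
```

Contact came at reported z of about -0.0025 on a surface at 0.018, so the true fingertips sit about 20 mm above the reported TCP. I'll take account of that from here on: grasp the bar with the tips about 5 mm above the worktop.

```bash
cat >> h.py <<'E'
OFF=.0205  # true tip height = reported TCP z + OFF
Q=down(np.radians(92.5)); C=np.array([.500,.097])
def line(xy,ztip,v,q=Q): manip.servo_line([*xy,ztip-OFF],q,v)
def pick(b,ztip,f=30):
    line(b,.06,.2); line(b,.025,.1); f0=np.array(manip.current_force())
    for z in np.arange(.020,ztip-1e-6,-.005):
        line(b,z,.05); d=np.array(manip.current_force())-f0
        if abs(d[2])>5: print("touch",z,d); break
    effector.close(f); print("gap",manip.current_finger_gap(),manip.current_tool_pos())
    line(b,.12,.15); print("gap",manip.current_finger_gap(),manip.current_force())
E
python3 - <<'E'
from h import *
line([.524,-.3168],.06,.15); effector.open_jaws(); pick([.524,-.3168],.005)
print(manip.current_clock())
E
```

```text
gap 0.04813599558299431 [ 0.5240339  -0.31716725 -0.01542228]
gap 0.048207699768200794 [-0.76630143  0.71346788 -3.53249247]
34.1917
```

Gripped: the gap is 48 mm and the wrist carries about 3 N. I'll carry it to the cell and lower with force watching.

```bash
cat >> h.py <<'E'
def place(xy,ztip):  # ztip expected at contact
    line(xy,ztip+.02,.12); line(xy,ztip+.004,.05); manip.sleep(.1); f0=np.array(manip.current_force())
    for dz in np.arange(.003,-.0035,-.001):
        line(xy,ztip+dz,.02); d=np.array(manip.current_force())-f0
        if d[2]>2.5: break
    print("contact dz",round(dz,4),d.round(2)); effector.open_jaws()
E
python3 - <<'E'
from h import *
line([.524,-.3168],.15,.2)
manip.move_pose([*C,.15-OFF],Q); line(C,.15,.1); print(manip.current_tool_pos(),manip.current_finger_gap())
place(C,.029); line(C,.15,.2)
line([.47,.097],.21,.2); print(manip.current_clock(),manip.current_tool_pos())
c,im=shot("w8"); print(w2px(c,[[*C,.042],[*C,.024],[.552,.0993,.098],[.448,.0947,.098],[.461,.2555,.018]])*800/512)
E
```

```text
[0.50032282 0.09602848 0.12946461] 0.048193648770742906
contact dz -0.001 [-3.7  -0.89 11.35]
41.1917 [0.4696747  0.09685915 0.18865197]
[[395.40904951 321.06893965]
 [395.57415727 312.86197928]
 [394.90005232 438.97767474]
 [394.63907844 257.26258747]
 [634.66034606 264.71074642]]
```

View pics/w8.png

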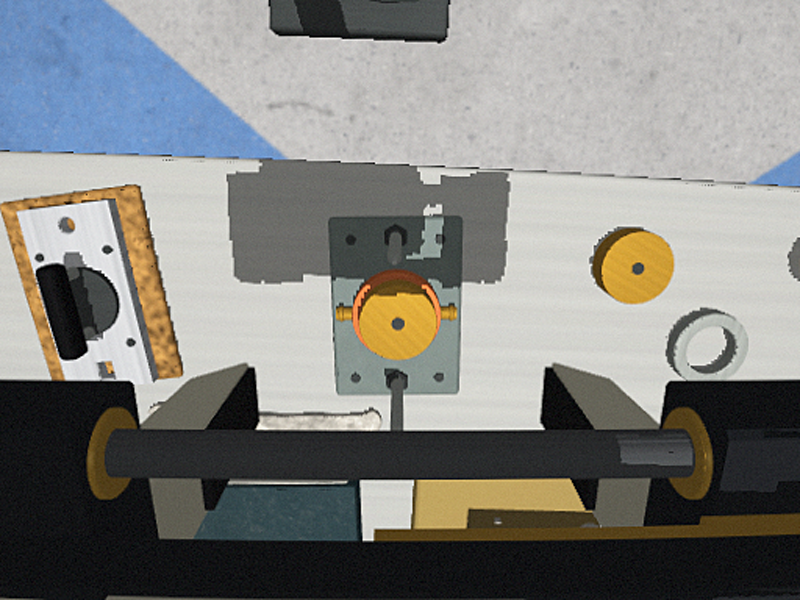

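The bar sits on the copper: its hole is at (398,323) and the copper rim is even all round, about 1 mm off centre at most. The second bar's top is at (634.5,265.5), as predicted. Specimen next.

```bash
python3 - <<'E'
from h import *
s=[.4602,-.3847]
line(C*[.95,1],.21,.3) if 0 else None
manip.move_pose([*s,.12-OFF],Q)
pick(s,.004,20)
line(s,.15,.25); manip.move_pose([*C,.15-OFF],Q); line(C,.14,.1); print(manip.current_tool_pos(),manip.current_finger_gap())
place(C,.046); line(C,.15,.25); line([.47,.097],.21,.25); print(manip.current_clock())
c,im=shot("w9"); print(w2px(c,[[*C,.054],[*C,.024]])*800/512)
E
```

```text
gap 0.054039579733296414 [ 0.46028683 -0.38478521 -0.01541723]
gap 0.05384439109109104 [-1.75487125e-01  1.09834742e-04 -9.53051374e-01]
[0.49948167 0.09582965 0.11882935] 0.053733515779074564
contact dz 0.0 [-2.87 -0.62 10.82]
52.9667
[[394.96211603 327.04498741]
 [395.26170885 312.89628418]]
```

View pics/w9.png

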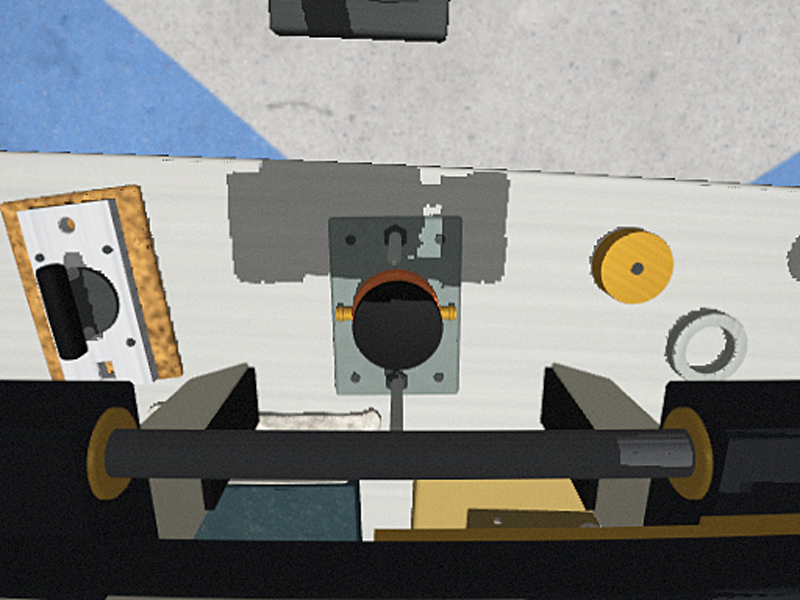

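The specimen is centred at (397.5,325), about 1 mm from the predicted spot. Second bar next.

```bash
python3 - <<'E'
from h import *
s=[.4615,.2555]
manip.move_pose([*s,.12-OFF],Q)
pick(s,.005)
line(s,.16,.25); manip.move_pose([*C,.16-OFF],Q); line(C,.15,.1); print(manip.current_tool_pos(),manip.current_finger_gap())
place(C,.059); line(C,.16,.25); line([.47,.097],.21,.25); print(manip.current_clock())
c,im=shot("w10"); print(w2px(c,[[*C,.072],[*C,.024]])*800/512)
E
```

```text
gap 0.04812524624815342 [ 0.46157678  0.25565896 -0.01541762]
gap 0.04855627943363839 [-0.37199036  0.15637784 -2.90546046]
[0.49866191 0.09824267 0.12833628] 0.04810231485099176
contact dz -0.001 [-2.52 -0.47 11.03]
63.0167
[[394.76024181 336.80866676]
 [395.26570806 312.92128254]]
```

View pics/w10.png

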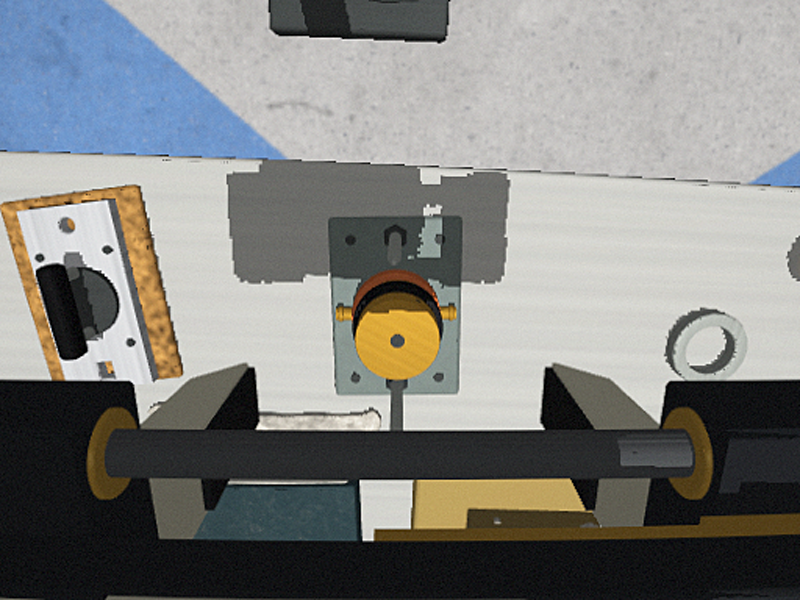

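The stack stands, with the top bar's hole at (397.5,341) against a predicted (395,337), so it may be 1–2 mm off in x. I'll quantify that before refitting the plate.

```bash
python3 - <<'E'
from h import *
import pickle
def hole(n,z,u,v,r=9):
    im=cv2.imread(f"pics/{n}_raw.png"); g=im[...,2].astype(float); u=int(u*.64);v=int(v*.64)
    p=g[v-r:v+r,u-r:u+r]; w=np.clip(np.median(p)-25-p,0,None); yy,xx=np.mgrid[v-r:v+r,u-r:u+r]
    c=pickle.load(open(f"pics/{n}.pkl","rb")); print(n,px2w(c,[[(w*xx).sum()/w.sum(),(w*yy).sum()/w.sum()]],z)[0].round(4))
hole("w8",.042,398,323); hole("w10",.072,397.5,341)
def disc(n,z,sel,u0,v0,R0):
    im=cv2.imread(f"pics/{n}_raw.png"); c=pickle.load(open(f"pics/{n}.pkl","rb"))
    hsv=cv2.cvtColor(im,cv2.COLOR_BGR2HSV).astype(int); m=sel(hsv).astype(np.uint8)
    y,x=np.mgrid[:384,:512]; m[(x-u0*.64)**2+(y-v0*.64)**2>R0**2]=0
    ct=max(cv2.findContours(m,0,1)[0],key=cv2.contourArea)
    P=px2w(c,ct.reshape(-1,2),z)[:,:2]; (cc,r)=cv2.minEnclosingCircle(P.astype(np.float32)*1000); print(n,np.round(cc,1),round(r,1))
disc("w9",.054,lambda h:h[...,2]<60,398,325,31)
disc("w4",.024,lambda h:(h[...,0]<18)&(h[...,1]>90),398,312,31)
E
```

```text
w8 [0.5013 0.0982 0.042 ]
w10 [0.5021 0.0982 0.072 ]
w9 [500.2  97.9] 29.8
w4 [501.1  97.6] 31.3
```

Centres in x, y (m):

| Item | x | y |
|---|---|---|
| Cell | 0.501 | 0.098 |
| Lower bar | 0.501 | 0.098 |
| Specimen | 0.500 | 0.098 |
| Upper bar | 0.502 | 0.098 |

All are within about 2 mm, which is good enough. Next I'll regrip the plate at the pose where I released it and take it to just above the pins.

```bash
python3 - <<'E'
from h import *
q=down(np.radians(98.5)); m=[.4995,-.117]; P=[.500,.0972]
manip.move_pose([*m,.12-OFF],q); line(m,.065,.15,q); line(m,.036,.06,q); print(manip.current_force())
effector.close(45); print("gap",manip.current_finger_gap(),manip.current_tool_pos())
line(m,.06,.05,q); line(m,.165,.12,q); print(manip.current_force(),manip.current_wrist_torque())
line(P,.165,.12); line(P,.132,.06); manip.sleep(.3); print(manip.current_tool_pos(),manip.current_force(),manip.current_clock())
c,im=shot("w11"); print(w2px(c,[[.449,.0953,.098]])*800/512, w2px(c,[[.448,.0949,.114]])*800/512)
E
```

```text
[ 0.50683943 -0.11076038 -0.59529294]
gap 0.013655859996360521 [ 0.49950184 -0.11713243  0.01547088]
[-0.586242   -0.01346344 -3.19750694] [ 0.08962924  0.00104734 -0.01638886]
[0.50026706 0.09728952 0.11184713] [ 0.1121066  -1.39827609 -3.55493211] 70.9333
[[397.10126891 216.86686718]] [[395.88610025 219.58950118]]
```

View pics/w11.png

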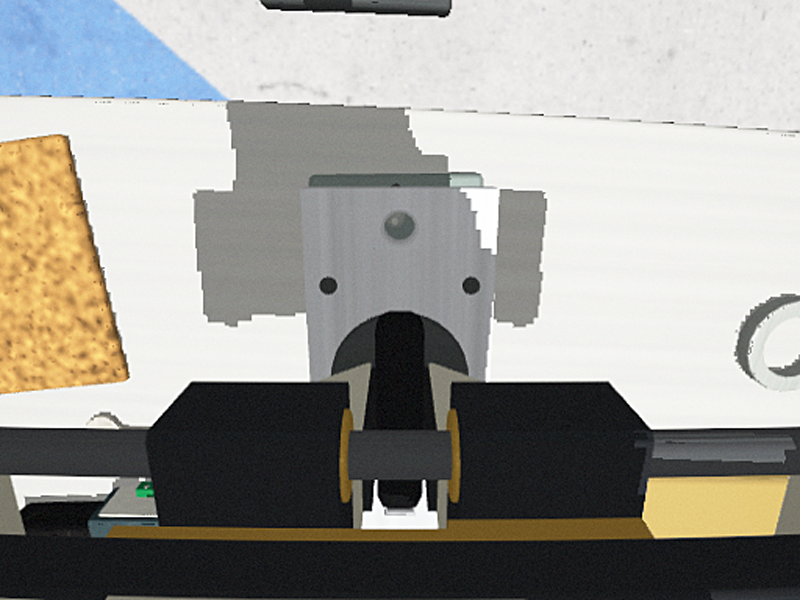

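The near hole is at (399,225) with the pin tip inside it. I'll lower in small steps under force watch, correcting sideways if a pin pushes.

```bash
python3 - <<'E'
from h import *
P=np.array([.500,.0972]); f0=np.array(manip.current_force()); z=.132
while z>.098:
    z-=.002 if z>.103 else .001
    line(P,z,.02); d=np.array(manip.current_force())-f0
    print(round(z,4),d.round(1),P.round(4),np.array(manip.current_wrist_torque()).round(2))
    if z<.1035 and d[2]>3: break
    if d[2]>10: print("BLOCKED"); break
    if np.hypot(*d[:2])>4: P=P+np.clip(d[:2]*1e-4,-.0005,.0005)
print(manip.current_tool_pos(),manip.current_clock())
shot("w12")
E
```

```text
0.13 [ 0.4  0.7 -0.3] [0.5    0.0972] [ 0.02  0.03 -0.01]
0.128 [ 0.1  1.  -0.1] [0.5    0.0972] [ 0.03  0.01 -0.01]
0.126 [-0.2 -0.1  0.5] [0.5    0.0972] [ 0.06 -0.02  0.  ]
0.124 [0.3 1.1 0.7] [0.5    0.0972] [ 0.1   0.01 -0.01]
0.122 [ 1.  -1.2  0.1] [0.5    0.0972] [ 0.04  0.02 -0.  ]
0.12 [ 0.3 -0.3  0.4] [0.5    0.0972] [0.05 0.   0.01]
0.118 [ 0.7 -0.8 -0. ] [0.5    0.0972] [-0.    0.03 -0.03]
0.116 [ 1.5 -0.7  0.6] [0.5    0.0972] [ 0.01 -0.06  0.02]
0.114 [ 0.3 -0.6  0.2] [0.5    0.0972] [ 0.02  0.01 -0.  ]
0.112 [ 0.1 -1.  -0.1] [0.5    0.0972] [-0.1  -0.    0.03]
0.11 [ 0.7 -2.1 -0.1] [0.5    0.0972] [-0.19 -0.04  0.07]
0.108 [ 0.9 -1.6 -0.4] [0.5    0.0972] [-0.25 -0.07  0.05]
0.106 [ 0.9 -0.8 -0.1] [0.5    0.0972] [-0.35 -0.02  0.07]
0.104 [ 0.5 -2.1 -0.5] [0.5    0.0972] [-0.41 -0.09  0.08]
0.102 [ 1.4 -1.7 -0.6] [0.5    0.0972] [-0.44 -0.05  0.11]
0.101 [ 1.4 -2.8  0.1] [0.5    0.0972] [-0.44 -0.    0.07]
0.1 [ 0.4 -2.1  1.3] [0.5    0.0972] [-0.52 -0.06  0.14]
0.099 [-1.9 -3.1 10.5] [0.5    0.0972] [-0.7   0.67  0.15]
[0.50019064 0.09710071 0.07944494] 75.4833
```

It slid down freely and landed at the expected height, with the underside at about 72 mm. Releasing, retreating and checking.

```bash
python3 - <<'E'
from h import *
P=[.500,.0972]
line(P,.0996,.02); effector.open_jaws(); print(manip.current_finger_gap(),manip.current_force())
line(P,.15,.08); line(P,.22,.2); 
a=cv2.resize(shot("w13")[1],(400,300))
manip.move_pose([.42,.0,.30],Q); print(manip.current_clock())
s=viewer.get_image("scene")[:,:,::-1]; t=viewer.get_image("top")[:,:,::-1]
u,v=[int(k) for k in w2px(viewer.get_calibration("scene"),[[.5,.097,.06]])[0]]
cr=lambda i,u,v,w,h:cv2.resize(i[v-h//2:v+h//2,u-w//2:u+w//2],(400,300),interpolation=cv2.INTER_CUBIC)
cv2.imwrite("pics/final.png",np.vstack([np.hstack([a,cr(s,u,v,80,60)]),np.hstack([cr(t,231,198,80,60),cr(s,u,v,240,180)])]))
E
```

```text
0.09181913030883025 [ 0.35340418  0.12766457 -0.75836327]
79.1
```

View pics/final.png

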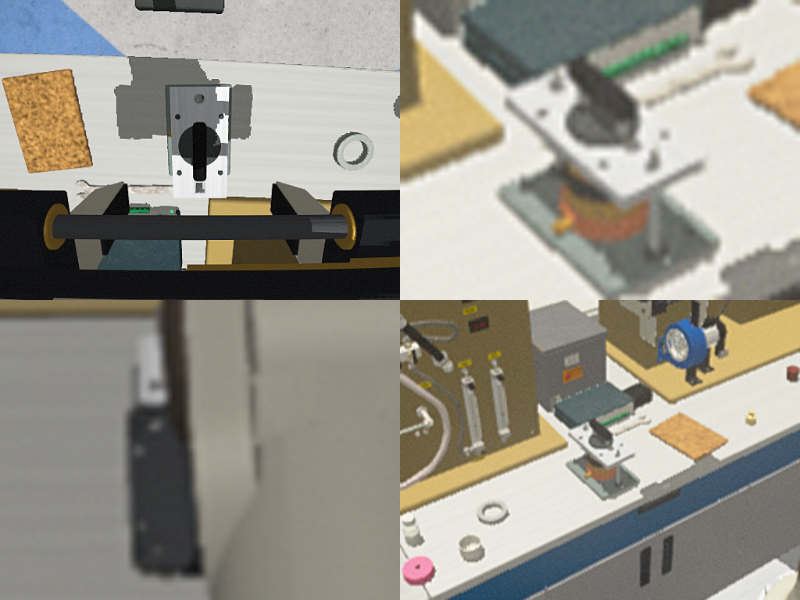

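The final check shows the plate lying level on the stack, with pin tips visible at both holes: (199,98) in the wrist view and (655,155) in the scene crop. The mat is empty and the bystanders are where they were. Handing in.

```bash
python3 -c "
from h import *
manip.hand_in(); print(manip.current_clock())"
```

```text
the job is handed in; nothing more can be done
the job is handed in; nothing more can be done
```

The conductivity cell is set up and handed in at about 79 s on the robot's clock. I lifted the heater plate straight off the pins and parked it on the cork mat. Then I stacked brass bar, dark specimen and brass bar on the copper block, and lowered the plate back over both pins onto the stack.

**Last checks:**
- **Centring:** the parts measured within about 2 mm of each other. The largest gap is between the specimen and the upper bar.
- **Plate:** it slid down with under 4 N sideways and touched at the expected 72 mm, pressing about 10 N. The final pictures show it level, with the pins through it and the gripper clear.
- **Bystanders:** those in view (ring, crucible, vial, weight, stopper and the pink disc) look unmoved. The final top-camera crop was blocked by the arm and showed nothing useful.

**What disagreed:** the real fingertips sit about 20 mm above the reported TCP. Because of that, the first two closings on the first bar shut above it without touching it. I found the offset with a touch probe on the bar's top, which pressed about 11 N, and corrected for it afterwards.

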